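# Close and pin the scroll-saw clamping jig

## Task

Slide the jig's clamping jaw fully home against its end stop by the saw blank, then take the slim-handled pin out of the rack and push it all the way down into the hole this uncovers behind the jaw, so that its collar sits flat on the jig and locks the jaw. Let go of it, leave the other two pins in the rack, and do not disturb the other things on the bench.

Things in the scene. Friction and masses are not known exactly. Their poses are not given: they have to be found in the camera images.
- jig: Fixed wooden jig base, 130 (x) x 300 (y) x 50 mm high, flat on the bench. Origin: centre of its underside; z up; +y is the way the jaw closes. On top: a pale wood blank 100 x 78 x 25 mm fixed at the +y end (y 72 to 150 mm, top at 75 mm high), and two aluminium guide strips 9 mm wide at x = +-56 mm, y -150 to 60 mm, top 68 mm high.
- jig_hole (a point): Centre of the mouth of the pin hole, in the jig's top face, at (0, -79, 50) mm in the jig's frame, same axes. Round blind hole, 14 mm diameter, 46 mm deep, straight down. At the start the jaw plate covers it; it is clear only when the jaw is home, with 4 mm between the jaw plate and the seated pin's collar.
- jaw (a joint): Travel of the clamping jaw along the jig's +y, in m: 0 fully open, 0.090 fully home on its end stop (it starts between 0 and 0.04). Slides with about 3 N of friction plus light damping and stays where it is left. Cannot lift off.
- jaw_grip (a point): Centre of the top of the jaw's black grip block, 104.5 mm above the bench; jig's axes. Block 20 (x) x 30 (y) x 40 mm high, on an aluminium plate 100 (x) x 130 (y) x 14 mm, top 64.5 mm above the bench; block centre 35 mm ahead (+y) of the plate's centre. Jaw home: this point is at (0, 40, 104.5) mm in the jig's frame.
- rack: Fixed pale wood block 75 (x) x 200 (y) x 55 mm high, holding three pins upright in a row in 23 mm wide, 50 mm deep holes at y = -65, 0, 65 mm. Origin: centre of its underside. Which pin is in which hole varies.
- slim_pin: The pin to use: steel, loose, about 110 g, 106 mm long, upright in the rack, collar resting on its top. Origin at the tip, z up along it. Shank 12 mm diameter, 42 mm long (first 8 mm taper to a 5 mm tip), then collar 30 mm diameter x 6 mm, then round dark wood handle 22 mm diameter x 58 mm: the slimmest, tallest handle of the three.
- slim_pin_collar (a point): Centre of the underside of the slim pin's collar, 42 mm above its tip.
- slim_pin_handle (a point): Middle of the slim pin's handle, on its axis, 77 mm above its tip; top of the handle is 29 mm above this.
- fat_pin: Other pin, to stay in the rack: shank 18 mm, handle round, 38 mm diameter x 32 mm. Origin at its tip.
- square_pin: Other pin, to stay in the rack: shank 18 mm, handle square, 30 x 30 x 40 mm. Origin at its tip.
- glue: Bystander: grey capped bottle, 48 mm diameter x 130 mm high, upright, beyond the rack from the robot; its centre is 95 to 115 mm along the rack's +x and within 40 mm in y. Origin at its underside.
- offcut: Bystander: wood offcut 90 x 50 x 20 mm lying on the robot's side of the rack, 75 to 90 mm along its -x. Origin at its underside.
- brush: Bystander: brush lying at the left side of the bench.
- can: Bystander: open steel can 80 mm diameter x 100 mm high at the right side of the bench. Origin at its underside.

How it is judged:
On the way, in this order (a step that is already met when the one before it is completed fails the run):
1. the jaw is fully home (within 4 mm of its end stop) while the pin is not yet in the jig (value of joint jaw above 0.086 m and distance between slim_pin_collar and jig_hole above 0.05 m), for 0.2 s.
2. the slim pin is fully down in the jig's hole (distance between slim_pin_collar and jig_hole below 0.0045 m and value of joint jaw above 0.086 m), for 0.2 s.
At the end, for the whole second after the job is handed in: The jaw is within 4 mm of its end stop; the slim pin stands released and still in the jig's hole, upright within 0.1 rad, its collar within 3 mm of flat on the jig's top and within 3 mm of the hole's axis (value of joint jaw above 0.086 m and horizontal distance between slim_pin_collar and jig_hole below 0.003 m and z of slim_pin_collar in the frame of jig_hole between -0.004 and 0.003 m and angle between slim_pin's own z axis and vertical below 0.1 rad and linear speed of slim_pin below 0.02 m/s and contact force between slim_pin and the fingers below 0.1 N); the robot touches nothing.
It fails at once if another pin is shifted by more than 15 mm or lifted from the rack (distance of any of fat_pin, square_pin from where it was at the start of the episode above 0.015 m).
It fails at once if a bystander on the bench is shifted by more than 25 mm (distance of any of glue, offcut, brush, can from where it was at the start of the episode above 0.025 m).
It also fails if it takes over 58 s, if anything falls off the work surface, if the arm or the gripper's body presses on something with over 40 N, if the wrist force passes 120 N, or if a joint passes its speed limit or range.

## Robot

A 6-joint arm with a two-finger parallel gripper is mounted at the origin on the work surface. World frame = base frame: x ahead of the robot, y to its left, z up, the work surface at z = 0. Lengths are in m, angles in rad, forces in N, time in s.
With the tool pointing down it reaches from about 0.4 to 0.825 m from the base axis. Payload 7 kg.
Tool frame: the origin (TCP) lies at the centre of the arm's flange, where the gripper is bolted on; the fingertips stand 178 mm ahead of it and the grasp point (between the pads) lies arm.tcp_to_grasp ahead of it (arm.tcp_to_grasp is the distance from the TCP to the grasp point, in m); z points along the fingers, y is the direction in which the jaws open and shut (so a half turn about z gives the same grasp; the last joint's range is limited). The gripper opens to 88 mm and grips with 3 to 60 N. Pads are 19 mm wide; open, the fingers measure 130 mm over their backs; the gripper's body (78 mm by 193 mm) begins 47 mm behind the grasp point.
Start: joints at [-1.032, 0.359, 0.012, 0, -1.224, -0.288], TCP at [0.167, -0.654, 0.405] pointing down, gripper open.
Joint ranges: [-3.07, 3.07], [-1.43, 2.12], [-1.02, 1.25], [-3.03, 1.67], [-3.05, -0], [-3.03, 3.03]. Speed limits (rad/s): [2.39, 2.39, 3.01, 3.14, 3.14, 3.14].

## Interface

Orientations are given as [roll, pitch, yaw] about the fixed x, y, z axes, in that order (R = Rz(yaw) Ry(pitch) Rx(roll)).
In Python, from station import arm gives the robot as it stands.
- The arm moves only by the tool move_arm, never from a script. Its argument "deltas" is a list of rows, each a list of 6 numbers: the shift along the world's x, y, z in mm, then the turn, a rotation vector about the world's x, y, z in degrees. In form: [[tx, ty, tz, ax, ay, az], ...]. A call has exactly 5 rows; each row shifts and turns the commanded pose from where the row before left it; what a row does not reach is not made up. A row lasts 1/12 s, in which the tool goes at most 41.7 mm and 7.16 degrees, less where a joint would pass 70% of its speed; a pose out of reach is approached as far as the arm can. A call with a gripper value outside its range is refused whole. "claw" is the closure in counts, from 0 (fully open) to 255 (shut), set as the call begins (left out, the last holds). The fingers move at their own pace and stop on an object; "squeeze" is the grip in N (left out, the last holds). Time passes only in rows, so rows that do not move let the fingers close, or fill a call up. It gives the time, the measured TCP pose, the force and the opening at its end, in the units of the state.
- arm.get_state(): the state, without advancing time (a new reading comes with each control period).
- arm.grab_frame(name): name is "scene" or "top" or "wrist"; returns the picture (420x560x3 uint8, red, green, blue); there is no depth.
- arm.calibration(name): a dict with "intrinsics" (3x3 intrinsics, pixels), "T" (4x4, takes a point from camera to world coordinates); the wrist camera has in their place "mount" (4x4, takes a point from camera to tool coordinates, whose origin is the TCP and whose axes are the flange's). Camera axes: x right, y up, looking along -z (the intrinsics and any distortion apply to the point x, -y, -z); pixel columns grow to the right and rows downward; lengths in m; the calibration is good to about 2 mm. The wrist camera is an equidistant fisheye: a pixel r from the principal point sees the ray r / f radians off the axis. A picture is of the moment at which its call begins: read the wrist's pose just before it. calibration takes no time and is no camera call.
- arm.job_done(): hands the job in, once; it reports no verdict.
Trained networks look in the newest picture that a camera, given by its name, has taken for a name from the list of things; names that differ only in an ending like _2 or _b are one class to them, and where a whole thing is asked for, a point or a joint stands for the part that bears it (a point fixed in the world has none). Each returns a list of dicts, best first, with "score" (0 to 1); they miss things now and then, are a little off and sometimes report something else, mostly with a low value. They report only what shows in the picture. A call takes as long as a camera call.
- arm.spot_in(thing, camera): "xy" ([column, row] in pixels, amid what is visible of it).
- arm.masks_of(thing, camera): "pixels" (420x560 bool, what is visible of it) and "xy" ([column, row] in pixels, amid what is visible of it).
- arm.spot_point(thing, camera): "xy" ([column, row] in pixels: a listed point, or the origin of a listed thing).
The state is a dict: "t": time; "q": joint angles; "qd": joint speeds; "joint_efforts": joint torques, N m; "eef_pos": TCP position; "ee_rot": TCP orientation; "force": force on the tool from outside, world axes, zero at the start; "moment": the same for the moment, N m; "width": finger opening in m.
Only numpy, scipy, OpenCV 4.12 (cv2) and the standard library are available. Lean on these libraries where they do the work, as an engineer would, in place of code of your own. Each camera call takes 0.05 s, during which the arm holds its last target. There are 200 camera calls.

## Working session

There is one attempt and no reset: what is moved stays moved. The work goes in short steps, Python scripts to look and compute and a tool call to move; the robot and the scene stay as the last step left them, time stands still between calls to the robot, and variables do not carry over. Pictures are saved under pics/ and viewed, about 8 in all and at most 12, crops included, and the job is handed in when it is done.

Besides the shell and the picture viewer there is one more tool, called after "Emit:" as name(argument=value, ...) on one line, values as JSON. move_arm: Moves the arm, as the interface text tells. Its arguments: {"type":"object","properties":{"deltas":{"type":"array","items":{"type":"array","items":{"type":"number"}}},"claw":{"type":"number"},"squeeze":{"type":"number"}},"required":["deltas"]}

```bash
mkdir -p pics; ls; cat > h.py <<'E'
from station import arm
import numpy as np, cv2
def ray(cam,uv,st=None):
    c=arm.calibration(cam);K=np.array(c["intrinsics"]);u=np.array(uv,float)
    if cam!="wrist":
        d=np.array([(u[0]-K[0,2])/K[0,0],-(u[1]-K[1,2])/K[1,1],-1]);T=np.array(c["T"])
    else:
        a=np.array([(u[0]-K[0,2])/K[0,0],(u[1]-K[1,2])/K[1,1]]);r=np.hypot(*a)
        s=np.sin(r)/max(r,1e-9);d=np.array([a[0]*s,-a[1]*s,-np.cos(r)])
        from scipy.spatial.transform import Rotation as R
        B=np.eye(4);B[:3,:3]=R.from_euler("xyz",st["ee_rot"]).as_matrix();B[:3,3]=st["eef_pos"]
        T=B@np.array(c["mount"])
    return T[:3,3],T[:3,:3]@d
def atz(cam,uv,z,st=None):
    o,d=ray(cam,uv,st);return o+d*(z-o[2])/d[2]
def save(cam,name):
    im=arm.grab_frame(cam);cv2.imwrite(f"pics/{name}.png",np.ascontiguousarray(im[:,:,::-1]));return im
E
python3 - <<'E'
from h import *
print(arm.get_state(),arm.tcp_to_grasp)
print(arm.calibration("top"),arm.calibration("scene")["T"],arm.calibration("wrist"))
save("top","top0")
Z={"jig_hole":.05,"jaw_grip":.1045,"slim_pin_collar":.055,"slim_pin_handle":.09,"jig":0,"rack":0,"slim_pin":.013,"fat_pin":.013,"square_pin":.013,"glue":0,"offcut":0,"can":0}
for cam in ("top","scene"):
    if cam=="scene": save("scene","scene0")
    for n,z in Z.items():
        for p in arm.spot_point(n,cam)[:2]:
            print(cam,n,round(p["score"],2),np.round(p["xy"],1),np.round(atz(cam,p["xy"],z),4))
E
```

```text
pics
{'t': 0.0, 'q': array([-1.03192026e+00,  3.59405688e-01,  1.10590749e-02, -3.57266722e-04,
       -1.22409128e+00, -2.88127175e-01]), 'qd': array([-9.09449786e-04, -1.13299942e-03,  2.19609832e-06, -2.06436291e-03,
        5.73020825e-04,  4.24136295e-04]), 'joint_efforts': array([ 1.90600549e-03, -5.82723534e+01,  2.93068510e+01,  6.99744433e+00,
        7.15629256e-03, -2.54959814e-04]), 'eef_pos': array([ 0.16745912, -0.65370061,  0.40370909]), 'ee_rot': array([ 3.13992332e+00, -1.44501272e-04, -2.89096532e+00]), 'force': array([ 0.5418648 , -0.04893324, -0.69501676]), 'moment': array([-1.52286224e-02, -4.61327177e-05,  1.48030137e-02]), 'width': 0.0873294205560987} 0.1593
{'intrinsics': array([[473.08895749,   0.        , 285.12314452],
       [  0.        , 473.08895749, 207.90952871],
       [  0.        ,   0.        ,   1.        ]]), 'T': array([[-0.11647396,  0.97190097, -0.20455394,  0.26234036],
       [-0.99317256, -0.11531971,  0.01759632,  0.01281284],
       [-0.00648722,  0.20520687,  0.97869712,  1.58906239],
       [ 0.        ,  0.        ,  0.        ,  1.  
[... 838 characters left out ...]
5 -0.5644  0.055 ]
top slim_pin_collar 0.61 [362.5 192.2] [ 0.6057 -0.2771  0.055 ]
top slim_pin_handle 0.45 [365.9 184.5] [ 0.6222 -0.2854  0.09  ]
top jig 0.28 [113.8 267.9] [0.4581 0.5783 0.    ]
top rack 0.9 [343.2 200.8] [ 0.5957 -0.2171  0.    ]
top slim_pin 0.54 [361.1 199.1] [ 0.5917 -0.2767  0.013 ]
top fat_pin 0.52 [321.8 203.7] [ 0.5916 -0.1414  0.013 ]
top square_pin 0.41 [341.7 197.2] [ 0.6061 -0.2119  0.013 ]
top square_pin 0.34 [327.8 170.9] [ 0.7043 -0.1773  0.013 ]
top glue 0.62 [324.8 174.1] [ 0.6977 -0.167   0.    ]
top glue 0.48 [114.5 266. ] [0.4642 0.5757 0.    ]
top offcut 0.71 [348.1 225.1] [ 0.5098 -0.2216  0.    ]
top can 0.93 [447.5 180.8] [ 0.6235 -0.5858  0.    ]
```

View pics/top0.png

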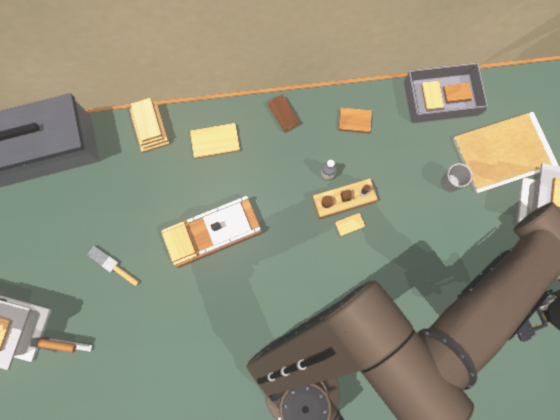

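View pics/scene0.png

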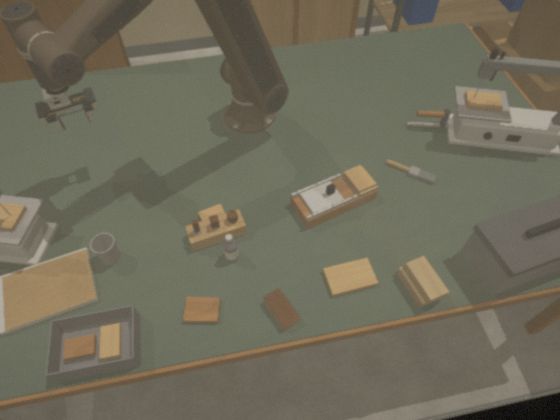

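```bash
python3 - <<'E'
from h import *
im=save("top","top1")
def rect(n,z):
    for m in arm.masks_of(n,"top")[:2]:
        ys,xs=np.nonzero(m["pixels"])
        W=np.array([atz("top",p,z)[:2] for p in zip(xs,ys)],np.float32)
        r=cv2.minAreaRect(W*1000)
        print(n,round(m["score"],2),len(xs),np.round(m["xy"]),np.round(r[0],0),np.round(r[1],0),round(r[2],1))
for n,z in [("jig",.05),("rack",.055),("jaw_grip",.0645),("slim_pin",.09),("fat_pin",.08),("square_pin",.08),("glue",.07),("offcut",.02)]: rect(n,z)
a=im[170:270,150:280];b=im[150:250,290:420]
cv2.imwrite("pics/crop1.png",cv2.resize(np.vstack([a,b]),None,fx=3,fy=3,interpolation=2)[:,:,::-1])
E
```

```text
Traceback (most recent call last):
  File "h.py", line 15, in atz
    o,d=ray(cam,uv,st);return o+d*(z-o[2])/d[2]
        ~~~^^^^^^^^^^^
  File "h.py", line 4, in ray
    c=arm.calibration(cam);K=np.array(c["intrinsics"]);u=np.array(uv,float)
ValueError: time passes only in moves, steps and waits
```

```bash
sed -i 's/c=arm.calibration(cam)/c=CAL.setdefault(cam,None) or CAL.__setitem__(cam,arm.calibration(cam)) or CAL[cam]/; s/^import numpy/CAL={}\nimport numpy/' h.py; cat > m.py <<'E'
from h import *
im=save("top","top1")
def rect(n,z):
    for m in arm.masks_of(n,"top")[:2]:
        ys,xs=np.nonzero(m["pixels"])
        W=np.array([atz("top",p,z)[:2] for p in zip(xs,ys)],np.float32)
        r=cv2.minAreaRect(W*1000)
        print(n,round(m["score"],2),len(xs),np.round(m["xy"]),np.round(r[0],0),np.round(r[1],0),round(r[2],1))
for n,z in [("jig",.05),("rack",.055),("jaw_grip",.0645),("slim_pin",.09),("fat_pin",.08),("square_pin",.08),("glue",.07),("offcut",.02)]: rect(n,z)
a=im[170:270,150:280];b=im[150:250,290:420]
cv2.imwrite("pics/crop1.png",cv2.resize(np.vstack([a,b]),None,fx=3,fy=3,interpolation=2)[:,:,::-1])
E
python3 m.py
```

```text
jig 0.94 3894 [213. 230.] [534. 236.] [145. 305.] 15.9
rack 0.77 1187 [343. 202.] [ 592. -216.] [ 86. 206.] 10.8
rack 0.28 1179 [226. 222.] [555. 182.] [103. 129.] 17.0
jaw_grip 0.66 1216 [229. 222.] [554. 180.] [103. 131.] 15.7
slim_pin 0.59 72 [366. 192.] [ 606. -277.] [26. 31.] 81.5
fat_pin 0.51 116 [327. 201.] [ 586. -155.] [36. 37.] 83.2
fat_pin 0.34 633 [456. 178.] [ 613. -586.] [ 78. 111.] 37.0
square_pin 0.49 101 [345. 197.] [ 596. -217.] [33. 37.] 83.2
glue 0.53 236 [327. 168.] [ 691. -174.] [46. 68.] 64.7
offcut 0.88 446 [349. 224.] [ 511. -225.] [55. 96.] 15.2
```

View pics/crop1.png

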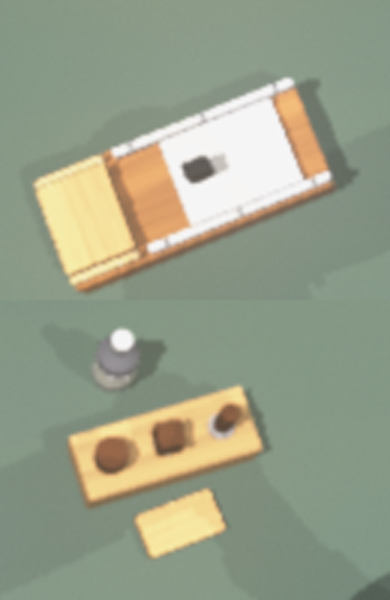

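Emit:
move_arm(deltas=[[29.3, 25, 0, 0, 0, 6.1], [29.3, 25, 0, 0, 0, 6.1], [29.3, 25, 0, 0, 0, 6.1], [29.3, 25, 0, 0, 0, 6.1], [29.3, 25, 0, 0, 0, 6.1]])

```text
t: 2.27
eef_pos: [0.315, -0.5276, 0.4048]
ee_rot: [-3.141, -0.0, -2.354]
force: [0.0, -0.7, -1.2]
width: 0.0873
```

Emit:
move_arm(deltas=[[29.3, 25, 0, 0, 0, 6.1], [29.3, 25, 0, 0, 0, 6.1], [29.3, 25, 0, 0, 0, 6.1], [29.3, 25, 0, 0, 0, 6.1], [29.3, 25, 0, 0, 0, 6.1]])

```text
t: 2.68
eef_pos: [0.4617, -0.4023, 0.405]
ee_rot: [-3.141, -0.0, -1.821]
force: [0.4, 0.2, 0.0]
width: 0.0878
```

Emit:
move_arm(deltas=[[29.3, 25, 0, 0, 0, 6.1], [29.3, 25, 0, 0, 0, 6.1], [29.3, 25, 0, 0, 0, 6.1], [29.3, 25, 0, 0, 0, 6.1], [29.3, 25, 0, 0, 0, 6.1]])

```text
t: 3.1
eef_pos: [0.6082, -0.2773, 0.4049]
ee_rot: [-3.141, -0.0, -1.288]
force: [0.1, -1.0, -0.5]
width: 0.0882
```

Emit:
move_arm(deltas=[[0, 0, 0, 0, 0, 0], [0, 0, 0, 0, 0, 0], [0, 0, 0, 0, 0, 0], [0, 0, 0, 0, 0, 0], [0, 0, 0, 0, 0, 0]])

```text
t: 3.52
eef_pos: [0.6062, -0.2797, 0.405]
ee_rot: [-3.141, -0.0, -1.295]
force: [-1.5, 0.4, -0.4]
width: 0.0878
```

```bash
cat > w.py <<'E'
import sys
from h import *
def look(name,Z):
    st=arm.get_state();save("wrist",name)
    for n,z in Z.items():
        for p in arm.spot_point(n,"wrist")[:2]:
            print("P",n,round(p["score"],2),np.round(p["xy"],1),np.round(atz("wrist",p["xy"],z,st),4))
    return st
E
python3 - <<'E'
from w import *
st=look("w1",{"slim_pin_collar":.055,"slim_pin_handle":.09,"slim_pin":.013,"rack":0,"square_pin":.013,"fat_pin":.013})
for n,z in [("rack",.055),("slim_pin",.09)]:
    for m in arm.masks_of(n,"wrist")[:1]:
        ys,xs=np.nonzero(m["pixels"])
        W=np.array([atz("wrist",p,z,st)[:2] for p in zip(xs,ys)],np.float32)
        r=cv2.minAreaRect(W*1000);print(n,m["score"],np.round(r[0]),np.round(r[1]),r[2],W.mean(0))
E
```

```text
P slim_pin_collar 0.91 [273.1 194.5] [ 0.6055 -0.2791  0.055 ]
P slim_pin_handle 0.63 [274.  203.2] [ 0.6047 -0.2798  0.09  ]
P slim_pin 0.67 [273.  181.5] [ 0.607  -0.2838  0.013 ]
P rack 0.81 [267.9 230.4] [ 0.5954 -0.2188 -0.    ]
P square_pin 0.95 [270.  236.8] [ 0.5918 -0.2162  0.013 ]
P fat_pin 0.77 [263.3 284.2] [ 0.5823 -0.149   0.013 ]
rack 0.95 [ 598. -237.] [ 75. 175.] 10.227807998657227 [ 0.6002256  -0.24990807]
slim_pin 0.61 [ 606. -282.] [25. 41.] 15.765717506408691 [ 0.606033  -0.2833128]
```

View pics/w1.png

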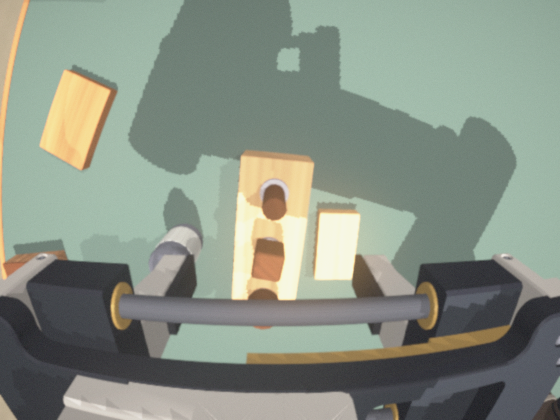

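Emit:
move_arm(deltas=[[-4.6, 32.8, 0, 0, 0, 0], [-4.6, 32.8, 0, 0, 0, 0], [-4.6, 32.8, 0, 0, 0, 0], [-4.6, 32.8, 0, 0, 0, 0], [-4.6, 32.8, 0, 0, 0, 0]])

```text
t: 4.38
eef_pos: [0.5835, -0.1135, 0.4047]
ee_rot: [-3.142, -0.0, -1.294]
force: [0.4, 0.8, -0.8]
width: 0.0879
```

Emit:
move_arm(deltas=[[-4.6, 32.8, 0, 0, 0, 0], [-4.6, 32.8, 0, 0, 0, 0], [-4.6, 32.8, 0, 0, 0, 0], [-4.6, 32.8, 0, 0, 0, 0], [-4.6, 32.8, 0, 0, 0, 0]])

```text
t: 4.8
eef_pos: [0.5605, 0.0507, 0.4049]
ee_rot: [-3.141, 0.0, -1.294]
force: [0.3, -0.0, -0.6]
width: 0.0874
```

Emit:
move_arm(deltas=[[-4.6, 32.8, 0, 0, 0, 0], [-4.6, 32.8, 0, 0, 0, 0], [-4.6, 32.8, 0, 0, 0, 0], [-4.6, 32.8, 0, 0, 0, 0], [-4.6, 32.8, 0, 0, 0, 0]])

```text
t: 5.22
eef_pos: [0.5374, 0.2147, 0.405]
ee_rot: [-3.141, 0.0, -1.294]
force: [1.5, -0.8, -0.3]
width: 0.0872
```

Emit:
move_arm(deltas=[[0, 0, 0, 0, 0, 0], [0, 0, 0, 0, 0, 0], [0, 0, 0, 0, 0, 0], [0, 0, 0, 0, 0, 0], [0, 0, 0, 0, 0, 0]], claw=90)

```text
t: 5.63
eef_pos: [0.5381, 0.2122, 0.4048]
ee_rot: [-3.142, -0.0, -1.295]
force: [-0.3, 0.7, -0.7]
width: 0.0601
```

```bash
python3 - <<'E'
from w import *
st=look("w2",{"jaw_grip":.1045,"jig":0})
for n,z in [("jig",.05),("jaw_grip",.0645)]:
    for m in arm.masks_of(n,"wrist")[:1]:
        ys,xs=np.nonzero(m["pixels"])
        W=np.array([atz("wrist",p,z,st)[:2] for p in zip(xs,ys)],np.float32)
        r=cv2.minAreaRect(W*1000);print(n,m["score"],np.round(r[0]),np.round(r[1]),r[2],W.mean(0))
print(st["eef_pos"],np.degrees(st["ee_rot"]))
E
```

```text
P jaw_grip 0.85 [266.3 206.5] [0.5435 0.2129 0.1045]
P jig 0.9 [270.9 197. ] [0.5353 0.2301 0.    ]
P jig 0.43 [271. 138.] [0.5546 0.1608 0.    ]
jig 0.65 [534. 242.] [131. 323.] 15.788384437561035 [0.5427531  0.20923413]
jaw_grip 0.77 [552. 180.] [100. 130.] 16.254606246948242 [0.55225545 0.17771511]
[0.53812865 0.21219561 0.40475165] [-1.79997533e+02 -1.10570593e-03 -7.41965951e+01]
```

View pics/w2.png

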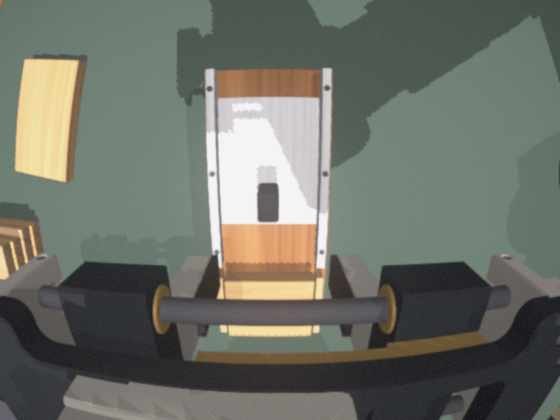

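Emit:
move_arm(deltas=[[2, 0, -25, 0, 0, 0], [2.5, 0, -35, 0, 0, 0], [0, 0, -35, 0, 0, 0], [0, 0, -35, 0, 0, 0], [0, 0, -21, 0, 0, 0]])

```text
t: 6.3
eef_pos: [0.5415, 0.2121, 0.2503]
ee_rot: [3.138, -0.001, -1.295]
force: [-1.3, 0.0, -0.2]
width: 0.0568
```

Emit:
move_arm(deltas=[[0, 0, 0, 0, 0, 0], [0, 0, 0, 0, 0, 0], [0, 0, 0, 0, 0, 0], [0, 0, 0, 0, 0, 0], [0, 0, 0, 0, 0, 0]], claw=255, squeeze=15)

```text
t: 6.72
eef_pos: [0.543, 0.2135, 0.2556]
ee_rot: [-3.139, 0.001, -1.294]
force: [-0.7, 0.4, -0.4]
width: 0.0291
```

Emit:
move_arm(deltas=[[0, 0, 0, 0, 0, 0], [0, 0, 0, 0, 0, 0], [0, 0, 0, 0, 0, 0], [0, 0, 0, 0, 0, 0], [0, 0, 0, 0, 0, 0]])

```text
t: 7.13
eef_pos: [0.5433, 0.2137, 0.2551]
ee_rot: [-3.139, 0.001, -1.293]
force: [2.0, 0.5, 5.5]
width: 0.0203
```

Emit:
move_arm(deltas=[[-2.7, 9.6, 0, 0, 0, 0], [-2.7, 9.6, 0, 0, 0, 0], [-2.7, 9.6, 0, 0, 0, 0], [-2.7, 9.6, 0, 0, 0, 0], [-2.7, 9.6, 0, 0, 0, 0]])

```text
t: 7.55
eef_pos: [0.5298, 0.2615, 0.2551]
ee_rot: [-3.139, -0.0, -1.293]
force: [3.8, -2.9, 6.7]
width: 0.02
```

Emit:
move_arm(deltas=[[-0.8, 2.9, 0, 0, 0, 0], [-0.8, 2.9, 0, 0, 0, 0], [-0.8, 2.9, 0, 0, 0, 0], [-0.8, 2.9, 0, 0, 0, 0], [0, 0, 0, 0, 0, 0]])

```text
t: 7.97
eef_pos: [0.5268, 0.2724, 0.2551]
ee_rot: [-3.14, -0.001, -1.293]
force: [5.5, -6.0, 6.8]
width: 0.02
```

Emit:
move_arm(deltas=[[-0.4, 1.4, 0, 0, 0, 0], [-0.4, 1.4, 0, 0, 0, 0], [-0.4, 1.4, 0, 0, 0, 0], [0, 0, 0, 0, 0, 0], [0, 0, 0, 0, 0, 0]])

```text
t: 8.38
eef_pos: [0.5263, 0.2743, 0.2548]
ee_rot: [-3.141, -0.005, -1.294]
force: [13.1, -16.1, 4.6]
width: 0.0201
```

Emit:
move_arm(deltas=[[-0.4, 1.4, 0, 0, 0, 0], [-0.4, 1.4, 0, 0, 0, 0], [0, 0, 0, 0, 0, 0], [0, 0, 0, 0, 0, 0], [0, 0, 0, 0, 0, 0]])

```text
t: 8.8
eef_pos: [0.5257, 0.2769, 0.2545]
ee_rot: [-3.141, -0.005, -1.294]
force: [16.2, -15.9, 2.7]
width: 0.0198
```

Emit:
move_arm(deltas=[[0, 0, 0, 0, 0, 0], [0, 0, 0, 0, 0, 0], [0, 0, 0, 0, 0, 0], [0, 0, 0, 0, 0, 0], [0, 0, 0, 0, 0, 0]], claw=90)

```text
t: 9.22
eef_pos: [0.5235, 0.28, 0.2536]
ee_rot: [3.141, 0.0, -1.293]
force: [-0.2, -0.8, 0.0]
width: 0.048
```

Emit:
move_arm(deltas=[[0, 0, 20, 0, 0, 0], [0, -10, 30, 0, 0, 0], [4, -15, 30, 0, 0, 0], [4, -15, 35, 0, 0, 0], [4, -15, 25, 0, 0, 0]])

```text
t: 9.63
eef_pos: [0.5358, 0.2246, 0.3966]
ee_rot: [-3.139, 0.001, -1.292]
force: [0.5, 0.4, 0.0]
width: 0.0567
```

Emit:
move_arm(deltas=[[10, -25, 0, 0, 0, 0], [10, -20, 0, 0, 0, 0], [0, 0, 0, 0, 0, 0], [0, 0, 0, 0, 0, 0], [0, 0, 0, 0, 0, 0]])

```text
t: 10.05
eef_pos: [0.5556, 0.18, 0.3935]
ee_rot: [3.141, 0.0, -1.294]
force: [-0.1, 0.2, -0.3]
width: 0.0566
```

```bash
python3 - <<'E'
from w import *
st=look("w3",{"jaw_grip":.1045,"jig":0,"jig_hole":.05})
for n,z in [("jaw_grip",.0645)]:
    for m in arm.masks_of(n,"wrist")[:1]:
        ys,xs=np.nonzero(m["pixels"])
        W=np.array([atz("wrist",p,z,st)[:2] for p in zip(xs,ys)],np.float32)
        r=cv2.minAreaRect(W*1000);print(n,m["score"],np.round(r[0]),np.round(r[1]),r[2],W.mean(0))
print(st["eef_pos"],np.degrees(st["ee_rot"]))
E
```

```text
P jaw_grip 0.88 [275.7 302. ] [0.5271 0.2683 0.1045]
P jig 0.73 [277.6 228.4] [0.5347 0.2309 0.    ]
P jig 0.47 [276.6 173.9] [0.5545 0.1663 0.    ]
P jig_hole 0.85 [276.6 175.3] [0.5571 0.1587 0.05  ]
jaw_grip 0.76 [537. 231.] [100. 122.] 15.860413551330566 [0.5382038  0.22731775]
[0.5556087  0.17996001 0.39345064] [ 1.79977566e+02  6.11809995e-03 -7.41387824e+01]
```

View pics/w3.png

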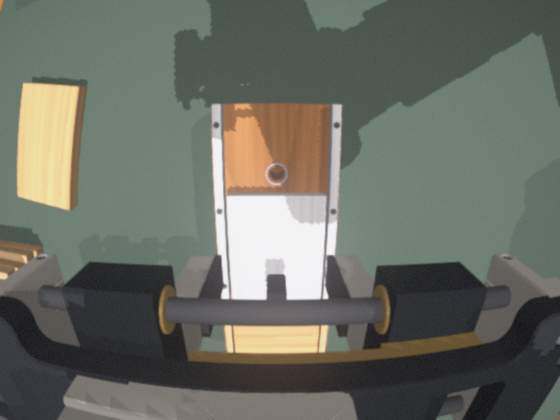

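```bash
python3 - <<'E'
from w import *
st=arm.get_state();im=cv2.imread("pics/w3.png")
g=im.astype(int)
print([tuple(g[r,300]) for r in range(186,198)])
print([(r,g[r,277].sum()) for r in range(98,110)])
h=atz("wrist",(276.6,174.5),.05,st)
d=np.array([-np.sin(np.radians(15.86)),np.cos(np.radians(15.86))])
for uv,z in [((277,191.5),.0645),((277,193),.0645),((277,194.5),.0645),((277,103.5),.05)]: print(uv,(atz("wrist",uv,z,st)-h)[:2]@d)
sub=im[155:195,255:300];cv2.imwrite("pics/hc.png",cv2.resize(sub,None,fx=12,fy=12,interpolation=2))
E
```

```text
[(np.int64(88), np.int64(117), np.int64(157)), (np.int64(90), np.int64(116), np.int64(158)), (np.int64(92), np.int64(120), np.int64(162)), (np.int64(90), np.int64(116), np.int64(158)), (np.int64(92), np.int64(118), np.int64(158)), (np.int64(93), np.int64(118), np.int64(157)), (np.int64(112), np.int64(126), np.int64(156)), (np.int64(133), np.int64(135), np.int64(146)), (np.int64(145), np.int64(143), np.int64(148)), (np.int64(162), np.int64(161), np.int64(164)), (np.int64(187), np.int64(184), np.int64(190)), (np.int64(196), np.int64(192), np.int64(197))]
[(98, np.int64(260)), (99, np.int64(255)), (100, np.int64(255)), (101, np.int64(254)), (102, np.int64(274)), (103, np.int64(290)), (104, np.int64(312)), (105, np.int64(317)), (106, np.int64(311)), (107, np.int64(313)), (108, np.int64(310)), (109, np.int64(317))]
(277, 191.5) 0.014123451812303879
(277, 193) 0.015633721143826124
(277, 194.5) 0.017147488829283616
(277, 103.5) -0.07123792053403988
```

View pics/hc.png

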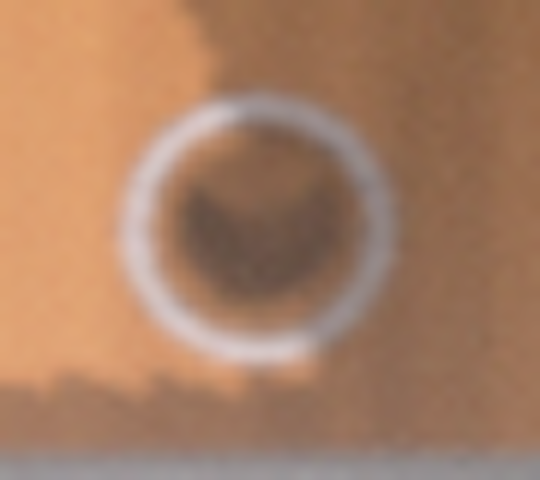

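Emit:
move_arm(deltas=[[3.3, -30.6, 0, 0, 0, 0], [3.3, -30.6, 0, 0, 0, 0], [3.3, -30.6, 0, 0, 0, 0], [3.3, -30.6, 0, 0, 0, 0], [3.3, -30.6, 0, 0, 0, 0]])

```text
t: 10.72
eef_pos: [0.5722, 0.026, 0.3937]
ee_rot: [-3.141, -0.0, -1.293]
force: [0.1, -1.2, -0.2]
width: 0.057
```

Emit:
move_arm(deltas=[[3.3, -30.6, 0, 0, 0, 0], [3.3, -30.6, 0, 0, 0, 0], [3.3, -30.6, 0, 0, 0, 0], [3.3, -30.6, 0, 0, 0, 0], [3.3, -30.6, 0, 0, 0, 0]])

```text
t: 11.13
eef_pos: [0.5889, -0.1273, 0.3937]
ee_rot: [-3.142, -0.0, -1.293]
force: [0.0, -0.5, -0.4]
width: 0.0567
```

Emit:
move_arm(deltas=[[3.3, -30.6, 0, 0, 0, 0], [3.3, -30.6, 0, 0, 0, 0], [3.3, -30.6, 0, 0, 0, 0], [3.3, -30.6, 0, 0, 0, 0], [3.3, -30.6, 0, 0, 0, 0]])

```text
t: 11.55
eef_pos: [0.6055, -0.2803, 0.3935]
ee_rot: [3.141, 0.0, -1.293]
force: [0.6, 0.5, 1.0]
width: 0.0561
```

Emit:
move_arm(deltas=[[0, 0, -25, 0, 0, 0], [0, 0, -25, 0, 0, 0], [0, 0, 0, 0, 0, 0], [0, 0, 0, 0, 0, 0], [0, 0, 0, 0, 0, 0]])

```text
t: 11.97
eef_pos: [0.606, -0.2789, 0.345]
ee_rot: [-3.141, -0.001, -1.293]
force: [0.2, -0.2, 0.2]
width: 0.0564
```

```bash
python3 - <<'E'
from w import *
st=look("w4",{"slim_pin_collar":.055,"slim_pin_handle":.09,"slim_pin":.013})
for m in arm.masks_of("slim_pin","wrist")[:1]:
    ys,xs=np.nonzero(m["pixels"]);print(m["score"],xs.min(),xs.max(),ys.min(),ys.max())
print(st["eef_pos"])
im=cv2.imread("pics/w4.png");cv2.imwrite("pics/w4c.png",cv2.resize(im[130:290,190:350],None,fx=3.7,fy=3.7,interpolation=2))
E
```

```text
P slim_pin_collar 0.68 [273.3 208.7] [ 0.6059 -0.2812  0.055 ]
P slim_pin_handle 0.64 [276.2 219.5] [ 0.6042 -0.2837  0.09  ]
P slim_pin 0.78 [276.1 196. ] [ 0.6034 -0.2824  0.013 ]
0.98 257 292 192 247
[ 0.60597639 -0.27891742  0.34497586]
```

View pics/w4c.png

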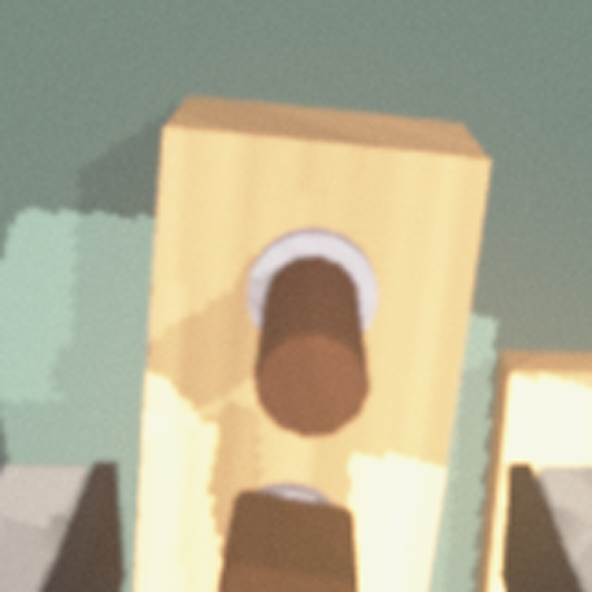

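```bash
python3 - <<'E'
from w import *
st=arm.get_state()
print(atz("wrist",(274.3,233.5),.119,st),atz("wrist",(274.3,208.9),.061,st))
st["eef_pos"]=np.array([.5556087,.17996,.39345064])
print(atz("wrist",(276.4,173.7),.05,st),st["eef_pos"])
E
```

```text
[ 0.60548122 -0.28300882  0.119     ] [ 0.60543968 -0.28288067  0.061     ]
[0.5586317  0.15705563 0.05      ] [0.5556087  0.17996    0.39345064]
```

Emit:
move_arm(deltas=[[-0.5, -4, -10, 0, 0, 0], [0, 0, -25, 0, 0, 0], [0, 0, -25, 0, 0, 0], [0, 0, -20, 0, 0, 0], [0, 0, -6, 0, 0, 0]])

```text
t: 12.63
eef_pos: [0.6034, -0.2831, 0.2536]
ee_rot: [3.137, 0.003, -1.295]
force: [-0.6, -0.2, 0.1]
width: 0.0567
```

Emit:
move_arm(deltas=[[0, 0, 0, 0, 0, 0], [0, 0, 0, 0, 0, 0], [0, 0, 0, 0, 0, 0], [0, 0, 0, 0, 0, 0], [0, 0, 0, 0, 0, 0]], claw=255, squeeze=25)

```text
t: 13.05
eef_pos: [0.6051, -0.2834, 0.259]
ee_rot: [-3.14, -0.001, -1.294]
force: [-0.5, -0.2, -0.4]
width: 0.0287
```

Emit:
move_arm(deltas=[[0, 0, 0, 0, 0, 0], [0, 0, 0, 0, 0, 0], [0, 0, 0, 0, 0, 0], [0, 0, 0, 0, 0, 0], [0, 0, 0, 0, 0, 0]])

```text
t: 13.47
eef_pos: [0.6052, -0.2833, 0.2587]
ee_rot: [-3.14, -0.001, -1.293]
force: [-0.5, 0.9, 5.8]
width: 0.0215
```

Emit:
move_arm(deltas=[[0, 0, 15, 0, 0, 0], [0, 0, 25, 0, 0, 0], [0, 0, 30, 0, 0, 0], [0, 0, 35, 0, 0, 0], [0, 0, 25, 0, 0, 0]])

```text
t: 13.88
eef_pos: [0.6047, -0.2834, 0.3901]
ee_rot: [-3.141, -0.001, -1.294]
force: [1.0, 0.1, 0.4]
width: 0.0214
```

Emit:
move_arm(deltas=[[0, 0, 0, 0, 0, 0], [-3.1, 10, 0, 0, 0, 0], [-3.1, 20, 0, 0, 0, 0], [-3.1, 29.4, 0, 0, 0, 0], [-3.1, 29.4, 0, 0, 0, 0]])

```text
t: 14.3
eef_pos: [0.5913, -0.1935, 0.3856]
ee_rot: [3.139, 0.002, -1.296]
force: [0.2, 0.4, -1.6]
width: 0.0218
```

Emit:
move_arm(deltas=[[-2.9, 31.5, 0, 0, 0, 0], [-2.9, 31.5, 0, 0, 0, 0], [-2.9, 31.5, 0, 0, 0, 0], [-2.9, 31.5, 0, 0, 0, 0], [-2.9, 31.5, 0, 0, 0, 0]])

```text
t: 14.72
eef_pos: [0.5766, -0.0352, 0.3861]
ee_rot: [3.139, 0.001, -1.294]
force: [1.5, -0.2, -1.2]
width: 0.0218
```

Emit:
move_arm(deltas=[[-2.9, 31.5, 0, 0, 0, 0], [-2.9, 31.5, 0, 0, 0, 0], [-2.9, 31.5, 0, 0, 0, 0], [-2.9, 31.5, 0, 0, 0, 0], [-2.9, 31.5, 0, 0, 0, 0]])

```text
t: 15.13
eef_pos: [0.562, 0.1221, 0.3861]
ee_rot: [3.139, -0.0, -1.294]
force: [0.1, 0.4, -0.3]
width: 0.0212
```

Emit:
move_arm(deltas=[[-2.2, 20.6, 0, 0, 0, 0], [-2, 11, 0, 0, 0, 0], [-1, 5, 0, 0, 0, 0], [0, 0, 0, 0, 0, 0], [0, 0, 0, 0, 0, 0]])

```text
t: 15.55
eef_pos: [0.5579, 0.1566, 0.3871]
ee_rot: [3.14, -0.0, -1.294]
force: [-0.1, -1.1, -1.2]
width: 0.0217
```

Emit:
move_arm(deltas=[[0, 0, -15, 0, 0, 0], [0, 0, -15, 0, 0, 0], [0, 0, -15, 0, 0, 0], [0, 0, 0, 0, 0, 0], [0, 0, 0, 0, 0, 0]])

```text
t: 15.97
eef_pos: [0.5582, 0.1559, 0.3422]
ee_rot: [3.14, -0.001, -1.295]
force: [0.3, 0.9, -1.4]
width: 0.0215
```

```bash
python3 - <<'E'
from w import *
st=look("w5",{"slim_pin":st0 if False else .097,"jig_hole":.05,"slim_pin_collar":.139,"slim_pin_handle":.174})
print(st["eef_pos"],st["ee_rot"],st["force"],st["width"])
im=cv2.imread("pics/w5.png");cv2.imwrite("pics/w5c.png",cv2.resize(im[120:320,190:360],None,fx=3,fy=3,interpolation=2))
E
```

```text
P slim_pin 0.89 [275.8 230.7] [0.5547 0.1563 0.097 ]
P jig_hole 0.75 [270.7 213.1] [0.5583 0.1587 0.05  ]
P jig_hole 0.52 [273.  254.3] [0.5456 0.1963 0.05  ]
P slim_pin_collar 0.78 [272.1 256.3] [0.5569 0.1581 0.139 ]
P slim_pin_handle 0.71 [271.6 279.6] [0.5579 0.1552 0.174 ]
P slim_pin_handle 0.46 [272.2 211.9] [0.5675 0.1198 0.174 ]
[0.55820031 0.15587644 0.34221517] [ 3.13976552e+00 -7.83128242e-04 -1.29525875e+00] [ 0.25433357  0.88617086 -1.44449224] 0.021527783079147485
```

View pics/w5c.png

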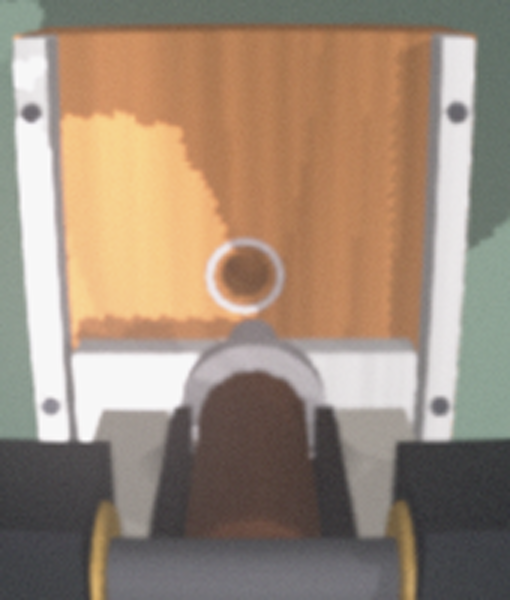

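```bash
python3 - <<'E'
from w import *
st=arm.get_state();h=atz("wrist",(272,211.7),.05,st)[:2]
for uv,z in [((274,229.3),.0965),((275.3,254.5),.1445),((274,282),.175)]:
    p=atz("wrist",uv,z,st)[:2];print(p,(h-p)*1000)
print(h)
E
```

```text
[0.55708088 0.15797002] [1.48332341 1.31513451]
[0.55675591 0.15614094] [1.80829581 3.14421836]
[0.55702732 0.15799416] [1.5368794  1.29099923]
[0.5585642  0.15928516]
```

Emit:
move_arm(deltas=[[1.5, 1.2, 0, 0, 0, 0], [0, 0, -10, 0, 0, 0], [0, 0, -15, 0, 0, 0], [0, 0, -10, 0, 0, 0], [0, 0, -5, 0, 0, 0]])

```text
t: 16.63
eef_pos: [0.5591, 0.1581, 0.3006]
ee_rot: [3.139, -0.0, -1.294]
force: [-0.9, 0.1, -1.5]
width: 0.0211
```

Emit:
move_arm(deltas=[[0, 0, -3, 0, 0, 0], [0, 0, -3, 0, 0, 0], [0, 0, -3, 0, 0, 0], [0, 0, -2, 0, 0, 0], [0, 0, 0, 0, 0, 0]])

```text
t: 17.05
eef_pos: [0.5597, 0.1583, 0.2915]
ee_rot: [3.141, 0.0, -1.294]
force: [0.4, -0.4, -0.7]
width: 0.0216
```

Emit:
move_arm(deltas=[[0, 0, -2, 0, 0, 0], [0, 0, -2, 0, 0, 0], [0, 0, -2, 0, 0, 0], [0, 0, 0, 0, 0, 0], [0, 0, 0, 0, 0, 0]])

```text
t: 17.47
eef_pos: [0.5597, 0.1581, 0.2855]
ee_rot: [3.141, -0.0, -1.294]
force: [0.8, -2.5, -3.0]
width: 0.0213
```

Emit:
move_arm(deltas=[[0, -0.3, -3, 0, 0, 0], [0, -0.3, -3, 0, 0, 0], [0, 0, -3, 0, 0, 0], [0, 0, 0, 0, 0, 0], [0, 0, 0, 0, 0, 0]])

```text
t: 17.88
eef_pos: [0.5596, 0.1577, 0.2762]
ee_rot: [3.141, -0.0, -1.294]
force: [0.3, -0.9, -1.9]
width: 0.0214
```

Emit:
move_arm(deltas=[[0, 0, -3, 0, 0, 0], [0, 0, -3, 0, 0, 0], [0, 0, -3, 0, 0, 0], [0, 0, 0, 0, 0, 0], [0, 0, 0, 0, 0, 0]])

```text
t: 18.3
eef_pos: [0.5596, 0.1577, 0.2672]
ee_rot: [3.141, -0.0, -1.294]
force: [1.3, -1.3, -2.3]
width: 0.0214
```

Going in freely; 13.5 mm remain.

Emit:
move_arm(deltas=[[0, 0, -3, 0, 0, 0], [0, 0, -3, 0, 0, 0], [0, 0, -3, 0, 0, 0], [0, 0, -2, 0, 0, 0], [0, 0, 0, 0, 0, 0]])

```text
t: 18.72
eef_pos: [0.5596, 0.1577, 0.2561]
ee_rot: [3.141, -0.0, -1.294]
force: [-0.3, -2.4, -2.2]
width: 0.0214
```

Emit:
move_arm(deltas=[[0, 0, -1, 0, 0, 0], [0, 0, -1, 0, 0, 0], [0, 0, -1, 0, 0, 0], [0, 0, 0, 0, 0, 0], [0, 0, 0, 0, 0, 0]])

```text
t: 19.13
eef_pos: [0.5598, 0.1577, 0.2537]
ee_rot: [-3.141, 0.0, -1.294]
force: [1.2, -2.3, -0.7]
width: 0.0215
```

Emit:
move_arm(deltas=[[0, 0, -1, 0, 0, 0], [0, 0, -1, 0, 0, 0], [0, 0, 0, 0, 0, 0], [0, 0, 0, 0, 0, 0], [0, 0, 0, 0, 0, 0]])

```text
t: 19.55
eef_pos: [0.5597, 0.1577, 0.2536]
ee_rot: [-3.14, -0.0, -1.293]
force: [-5.1, -3.2, 13.9]
width: 0.0217
```

Emit:
move_arm(deltas=[[0, 0, 1, 0, 0, 0], [0, 0, 0, 0, 0, 0], [0, 0, 0, 0, 0, 0], [0, 0, 0, 0, 0, 0], [0, 0, 0, 0, 0, 0]], claw=100)

```text
t: 19.97
eef_pos: [0.5597, 0.1579, 0.2524]
ee_rot: [3.141, 0.0, -1.294]
force: [0.3, -0.9, -0.3]
width: 0.0489
```

Emit:
move_arm(deltas=[[0, 0, 0, 0, 0, 0], [0, 0, 15, 0, 0, 0], [0, 0, 25, 0, 0, 0], [0, 0, 30, 0, 0, 0], [0, 0, 30, 0, 0, 0]])

```text
t: 20.38
eef_pos: [0.5595, 0.1576, 0.3532]
ee_rot: [3.14, -0.001, -1.294]
force: [0.9, 0.5, -0.7]
width: 0.0534
```

Emit:
move_arm(deltas=[[0, 0, 30, 0, 0, 0], [0, 0, 0, 0, 0, 0], [0, 0, 0, 0, 0, 0], [0, 0, 0, 0, 0, 0], [0, 0, 0, 0, 0, 0]])

```text
t: 20.8
eef_pos: [0.5593, 0.1576, 0.3814]
ee_rot: [3.14, -0.0, -1.294]
force: [0.1, 0.2, 0.6]
width: 0.0534
```

```bash
python3 - <<'E'
from w import *
st=look("w6",{"slim_pin_collar":.05,"slim_pin_handle":.085,"slim_pin":.008,"jaw_grip":.1045})
print(st["eef_pos"],st["force"],st["width"])
im=cv2.imread("pics/w6.png");cv2.imwrite("pics/w6c.png",cv2.resize(im[90:340,190:360],None,fx=2.4,fy=2.4,interpolation=2))
E
```

```text
P slim_pin_collar 0.69 [271.1 199.5] [0.5596 0.1588 0.05  ]
P slim_pin_handle 0.74 [271.7 208.9] [0.5592 0.1577 0.085 ]
P slim_pin 0.76 [273.6 191.7] [0.5565 0.1604 0.008 ]
P jaw_grip 0.96 [270.3 327.1] [0.5295 0.2682 0.1045]
[0.55933371 0.15758727 0.38136096] [0.08480798 0.21843331 0.60580707] 0.05338376471901682
```

View pics/w6c.png

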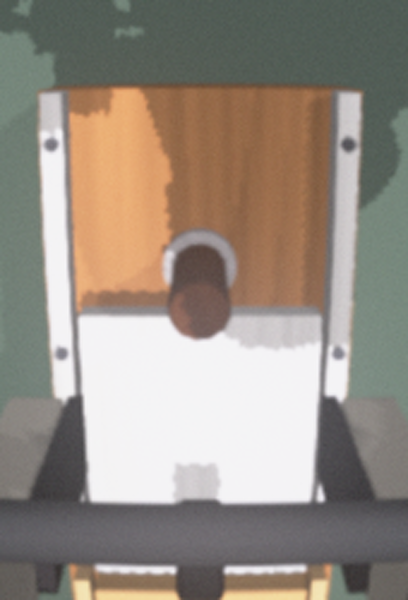

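```bash
python3 - <<'E'
from w import *
st=arm.get_state();im=cv2.imread("pics/w6.png").astype(int)
for c in (230,250,300,315): print(c,[int(im[r,c].sum()) for r in range(214,228)])
d=np.array([-np.sin(np.radians(15.86)),np.cos(np.radians(15.86))])
p=atz("wrist",(273.3,203),.056,st)[:2]  # collar top
print("collar",p)
b=atz("wrist",(250,126.5),.05,st)[:2]@d
for r,z in [(217.5,.0505),(218.5,.0505),(220,.0645),(221,.0645),(222,.0645)]:
    q=atz("wrist",(250,r),z,st)[:2]@d;print(r,z,round((q-p@d)*1000,1),"from back edge",round((q-b)*1000,1))
print([int(im[r,250].sum()) for r in range(120,135)])
E
```

```text
230 [384, 382, 381, 398, 428, 451, 477, 599, 705, 729, 732, 732, 732, 732]
250 [368, 362, 367, 378, 403, 416, 443, 552, 683, 725, 731, 731, 731, 731]
300 [384, 376, 382, 399, 420, 433, 458, 510, 589, 602, 612, 600, 605, 608]
315 [370, 376, 382, 405, 410, 417, 445, 512, 583, 605, 602, 601, 605, 599]
collar [0.55756317 0.16034554]
217.5 0.0505 16.7 from back edge 90.6
218.5 0.0505 17.8 from back edge 91.7
220 0.0645 14.6 from back edge 88.5
221 0.0645 15.6 from back edge 89.6
222 0.0645 16.7 from back edge 90.6
[272, 267, 270, 269, 268, 254, 276, 322, 345, 368, 393, 420, 460, 464, 464]
```

```bash
python3 -c "
from station import arm
print(arm.job_done())"
```

```text
the job is handed in; nothing more can be done
None
```

I slid the jaw home and pushed the slim pin all the way down into the hole behind it. I then released the pin and backed the arm off. The job was handed in at about 21 s of the 58 s allowed; no verdict is reported.

**Jaw:** I gripped its block and pushed about 63 mm until the force rose to roughly 20 N at the stop. In the last picture the plate's rear edge is about 90 mm from the jig's back edge, which is what "home" should give (within about 1 mm).

**Pin:** It bottomed out with 14 N of upward force at the height I had worked out for the collar on the jig. In the last picture it stands upright, released and clear of the fingers. The pin axis by the seated tool pose, (0.560, 0.158), and by the networks is within about 2 mm of my measured hole position.

**Checks that disagreed:**
- The network's point for the jaw grip came out about 5 mm short of home, but the gripper hid part of the block in that picture, so I went by the plate edge.
- A rough fix of the collar from the last picture was about 3 mm off the tool position. I put that down to the handle hiding most of the collar.

**Other things:** I saw no contact with the other two pins or the other items on the bench while moving. I did not look at them again afterwards.

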